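# Pack the blending kit: stack the keyed bottle tray and lid

## Robot

A 6-joint arm with a two-finger parallel gripper is mounted at the origin on the work surface. World frame = base frame: x ahead of the robot, y to its left, z up, the work surface at z = 0. Lengths are in m, angles in rad, forces in N, time in s.
With the tool pointing down it reaches from about 0.3 to 0.85 m from the base axis. Payload 5.4 kg.
Tool frame: the origin (TCP) lies on the centre line of the jaws, within the pads' length; the fingertips stand 17 mm ahead of it and the grasp point (between the pads) lies 2 mm behind it; z points along the fingers, y is the line along which they close (so a half turn about z gives the same grasp; the last joint's range is limited). The gripper opens to 85 mm and grips with 20 to 120 N. Pads are 22 mm wide; open, the fingers measure 114 mm over their backs; the gripper's body (76 mm by 85 mm) begins 54 mm behind the grasp point. The pads swing forward as they close: fully open they stand 13 mm farther back than shut.
Start: joints at [-1.468, 0.158, 1.597, -0, 1.386, -0.21], TCP at [0.177, -0.547, 0.218] pointing down, gripper open.
Joint ranges: [-2.91, 2.91], [-0.94, 2.29], [0.18, 2.7], [-1.29, 4.43], [0.17, 2.64], [-3, 3]. Speed limits (rad/s): [2.57, 2.57, 3.14, 3.14, 3.14, 3.14].

## Interface

Orientations are given as a rotation vector (axis times angle).
In Python, from plant import robot, imaging gives the robot as it stands. The module is installed in compiled form; this text tells all that it offers.
- The arm moves only by the tool servo_tool, never from a script. Its argument "motion" is one flat list of numbers, 7 for each row, row after row: the opening in per cent of the stroke, from 0 (shut) to 100 (fully open), then the shift along the tool's x, y, z in cm, then the turn, a rotation vector about the tool's x, y, z in degrees. A call has 1 to 8 rows; each row is the pose to reach, as a shift and turn from the pose commanded when the call began, along the tool's axes at that moment; what a row does not reach only later rows make up. A row lasts 1/8 s, in which the tool goes at most 62.5 mm and 10.7 degrees, less where a joint would pass 70% of its speed; a pose out of reach is approached as far as the arm can. A call with a gripper value outside its range is refused whole. The fingers move at their own pace and stop on an object; the grip force is fixed at half the most. Time passes only in rows, so rows that repeat a pose let the fingers close. It gives the time, the measured TCP pose, the force, the opening and the grip force at its end, in the units of the state.
- robot.sense(): the state, without advancing time (a new reading comes with each control period).
- imaging.grab_frame(name): name is "scene" or "top"; returns the picture (384x512x3 uint8, red, green, blue); there is no depth.
- imaging.calibration(name): a dict with "fovy" (degrees; the focal length in pixels is half the picture's height over the tangent of half this angle, whatever the lens; pixels are square), "cx", "cy" (the principal point, pixels), "R" (3x3) and "t" (3): a world point X has camera coordinates R X + t. Camera axes: x right, y down, z forward; pixel columns grow to the right and rows downward; lengths in m; the calibration is good to about 2 mm. A picture is of the moment at which its call begins. calibration takes no time and is no camera call.
- robot.close_job(): hands the job in; it is judged then, once.
The state is a dict: "clock": time; "q": joint angles; "qvel": joint speeds; "joint_efforts": joint torques, N m; "ee_pos": TCP position; "tool_rot": TCP orientation; "contact_force": force on the tool from outside, world axes, zero at the start; "wrist_torque": the same for the moment, N m; "grip_width": finger opening in m; "gripper_force": force on a finger pad.
Only numpy, scipy, OpenCV 4.12 (cv2) and the standard library are available. Lean on these libraries where they do the work, as an engineer would, in place of code of your own. Each camera call takes 0.05 s, during which the arm holds its last target. There are 200 camera calls.

## Task

Pack up the bottle kit: first set the grey tray of amber bottles on the white crate, orange end over orange end, so that all its lugs drop into the crate's notches and it sits flush and is let go; then stack the green lid on the tray in the same way. Lower the tray and lid gently into place rather than dropping them, keep them upright, and leave the heavy crate, the jug, the dropper bottle and the purple case where they stand.

Things in the scene. Friction and masses are not known exactly. Their poses are not given: they have to be found in the camera images.
- crate: Heavy loose white crate (1.6 kg) of green bottles that stay below its rim: 180 (x) x 120 (y) x 60 high, walls 8 thick. Origin: centre of underside, z up. Three notches cut through the rim, 32 wide, 11 deep: in the middle of the -x end wall (orange paint beside it) and in each long side at x = +40; none at the +x end, so a layer fits one way round only.
- tray: Grey tray, 180 (x) x 120 (y), 0.3 to 0.6 kg, standing on 3 lugs. Origin: footprint centre at the lugs' feet, z up. Lugs z 0 to 10, floor z 10 to 15, rim z 70. Orange stripe at the -x end. Lift by the white rib across the middle: 12 thick (x), from wall to wall along y, top z 66. Fixed bottles, 24 across, at x +-66, y +-35. Seated: origin 50 above the crate's, x axes the same way.
- lid: Green flat lid, 180 (x) x 120 (y), 0.15 to 0.3 kg, standing on 3 lugs like the tray's. Origin: footprint centre at the lugs' feet, z up: lugs z 0 to 10, plate z 10 to 18, orange patch on top at the -x end. White upright handle bar at x = 0: 14 thick (x), 90 long (y), z 18 to 60. Seated: origin 60 above the tray's, x axes the same way.
- crate_key (a point): Centre of the notch in the crate's orange -x end wall: crate frame (-86, 0, 55).
- tray_key (a point): Centre of the tray's orange end lug: tray frame (-86, 0, 5); meets crate_key when seated. The other two lugs are under the long walls at x = +40. Each lug is 28 wide at the root, tapering to 20 at the foot, 7 thick, 10 high.
- tray_notch (a point): Centre of the notch in the tray's orange -x end wall: tray frame (-86, 0, 65). The tray's rim has the same three notches as the crate's.
- lid_key (a point): Centre of the lid's orange end lug: lid frame (-86, 0, 5). Coincides with tray_notch when seated.
- jug: Bystander: pale clear measuring jug with a handle, 84 in diameter, 100 high. Origin: centre of its underside.
- dropper: Bystander: large amber dropper bottle, 44 in diameter, about 118 high, standing. Origin: centre of its underside.
- case: Bystander: purple pencil case, 170 (its x) x 60 x 45 high. Origin: centre of its underside.
Things that resemble listed ones, but are neither listed nor needed, are in the scene too. Leave any blue or red look-alike of the lid alone. Leave any red look-alike of the tray alone.

How it is judged:
By the outcome, as a careful person would: the job done as asked, in the order asked, and still so for the second after the job is handed in, with the robot touching nothing.
It also fails if it takes over 64 s, if anything falls off the work surface, if the arm or the gripper's body presses on something with over 40 N, if the wrist force passes 120 N, or if a joint passes its speed limit or range.

## Working session

There is one attempt and no reset: what is moved stays moved. The work goes in short steps, Python scripts to look and compute and a tool call to move; the robot and the scene stay as the last step left them, time stands still between calls to the robot, and variables do not carry over. Pictures are saved under pics/ and viewed, at most 11 in all, crops included, and the job is handed in when it is done.

Besides the shell and the picture viewer there is one more tool, called by a JSON object that holds its "fn" and its "kwargs", one argument or row to a line. servo_tool: Moves the arm, as the interface text tells. Its arguments: {"type":"object","properties":{"motion":{"type":"array"}},"required":["motion"]}

```bash
mkdir -p pics; python3 - <<'E'
from plant import robot, imaging
import cv2
for n in("scene","top"):
    im=imaging.grab_frame(n); cv2.imwrite(f"pics/{n}0.png",cv2.resize(im[:,:,::-1],(800,600),interpolation=cv2.INTER_CUBIC))
    print(n,imaging.calibration(n))
print(robot.sense())
E
```

```text
scene {'fovy': 48.77435996540366, 'cx': 251.8972340776673, 'cy': 192.62716026717797, 'R': array([[ 5.60154022e-01,  8.28388401e-01,  3.59804591e-04],
       [ 6.95521066e-01, -4.70073465e-01, -5.43397998e-01],
       [-4.49975464e-01,  3.04636826e-01, -8.39475126e-01]]), 't': array([-0.26761328, -0.33921346,  1.77168977])}
top {'fovy': 56.69516612830693, 'cx': 261.0293648569187, 'cy': 192.1751473479929, 'R': array([[-0.01970754, -0.99979682,  0.00423475],
       [-0.99554512,  0.01923277, -0.09230391],
       [ 0.09220371, -0.00603497, -0.99572188]]), 't': array([-0.02412916,  0.53513981,  1.36438044])}
{'clock': 0.1, 'q': array([-1.46808739e+00,  1.59008168e-01,  1.59812014e+00,  3.55388759e-07,
        1.38620842e+00, -2.10063253e-01]), 'qvel': array([ 0.0006768 , -0.00275621, -0.00470278, -0.00122559,  0.00074687,
        0.00068608]), 'joint_efforts': array([-5.63710491e-04, -3.96990001e+01, -3.32338035e+01, -3.41215000e-04,
        4.16290059e-03, -2.22119070e-06]), 'ee_pos': array([ 0.17686613, -0.54652099,  0.21699601]), 'tool_rot': array([-3.10153424e+00, -4.89029909e-01, -1.47449418e-04]), 'contact_force': array([ 0.30696521, -0.19936159,  0.06669871]), 'wrist_torque': array([ 0.02383931, -0.00705409, -0.05196832]), 'gripper_force': 0.0, 'grip_width': 0.08535827529076064}
```

View pics/top0.png

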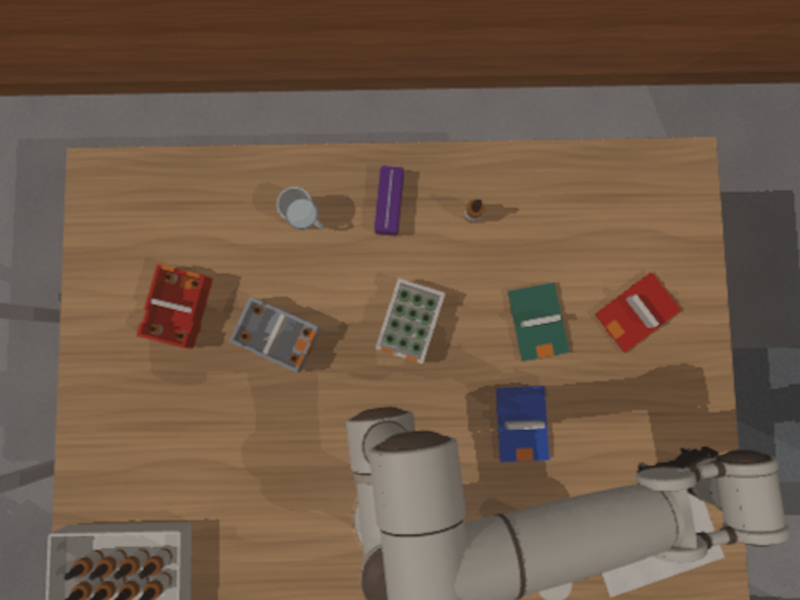

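View pics/scene0.png

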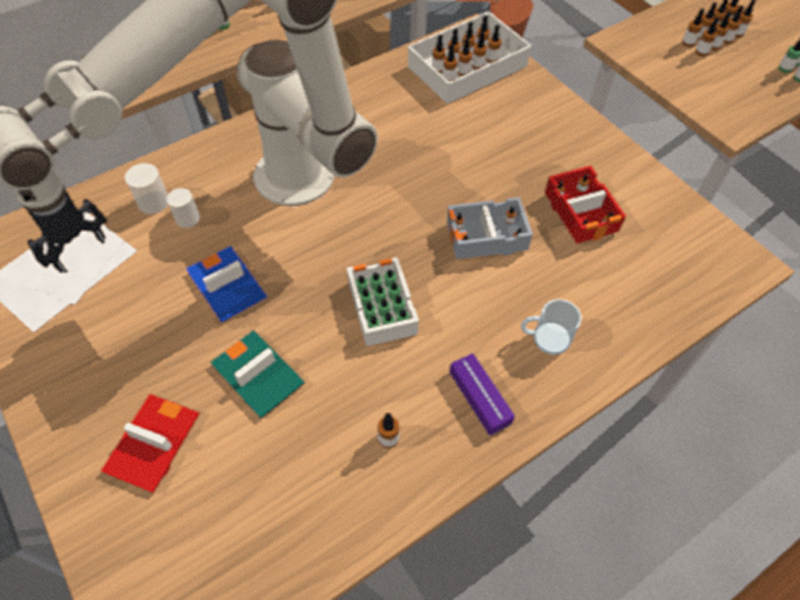

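Candidates (top picture): tray – grey (275,335) vs red (175,305); lid – green (540,322) vs blue (522,424) and red (638,312); crate – white (410,320) vs the amber-bottle box (120,570). I choose grey, green and white with green bottles, and check them in a close crop.

```bash
python3 - <<'E'
from plant import imaging
import cv2,numpy as np
T=imaging.grab_frame("top");S=imaging.grab_frame("scene")
np.save("T0.npy",T);np.save("S0.npy",S)
def cr(im,c,r):
    return cv2.resize(im[r:r+60,c:c+66,::-1],(264,240),interpolation=cv2.INTER_CUBIC)
top=np.hstack([cr(T,143,184),cr(T,230,175),cr(T,312,176)])
sc=np.hstack([cr(S,280,116),cr(S,212,162),cr(S,131,209)])
cv2.imwrite("pics/crop1.png",np.vstack([top,sc]))
E
```

```text
(no output)
```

View pics/crop1.png

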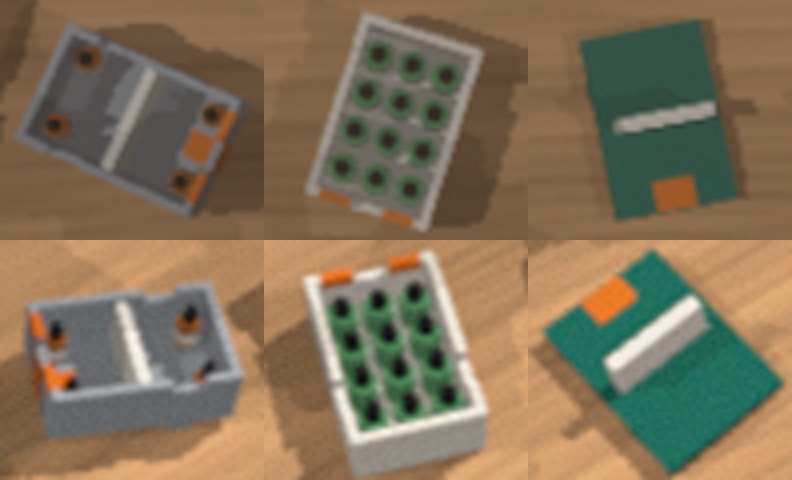

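```bash
cat > h.py <<'E'
import numpy as np, cv2
from plant import robot, imaging
from scipy.optimize import least_squares
CAL={n:imaging.calibration(n) for n in("scene","top")}
def proj(n,P):
    c=CAL[n];f=192/np.tan(np.radians(c["fovy"]/2));X=np.atleast_2d(P)@c["R"].T+c["t"]
    return X[:,:2]/X[:,2:]*f+[c["cx"],c["cy"]]
def world(p,L):  # p=x,y,yaw (m), z=0 ; L local points in mm
    L=np.atleast_2d(L)/1000.;c,s=np.cos(p[2]),np.sin(p[2])
    z0=p[3] if len(p)>3 else 0
    return np.c_[p[0]+c*L[:,0]-s*L[:,1],p[1]+s*L[:,0]+c*L[:,1],L[:,2]+z0]
def fit(obs,p0,freez=False):
    # obs: list of (cam, local pt, pixel)
    def r(p): return np.concatenate([(proj(n,world(p,l))-u).ravel() for n,l,u in obs])
    s=least_squares(r,p0,loss="soft_l1"); return s.x,s.fun
E
python3 - <<'E'
from h import *
C=[(90,60),(90,-60),(-90,-60),(-90,60)]
D={"tray":(70,(143,184),[(18,136),(72,28),(242,103),(193,214)],(280,116),[(208,45),(242,137),(45,157),(30,62)],(.45,.2,1.2)),
"crate":(60,(230,175),[(100,12),(219,50),(163,230),(43,193)],(212,162),[(223,168),(91,203),(41,40),(168,12)],(.5,0,-.2)),
"lid":(18,(312,176),[(54,42),(172,20),(209,197),(89,220)],(131,209),[(255,142),(144,232),(17,90),(127,10)],(.5,-.25,.1))}
for k,(z,ot,pt,os,ps,p0) in D.items():
    o=[];off=np.array([.5,.5])-.5
    for c,a,b in zip(C,pt,ps):
        o+=[("top",(*c,z),np.array(a)/4+ot-.375),("scene",(*c,z),np.array(b)/4+os-.375)]
    p,r=fit(o,p0);print(k,p.round(4),np.degrees(p[2]).round(1));print(r.reshape(-1,4).round(1).tolist())
    for n in("top","scene"):
        oo=[q for q in o if q[0]==n];p,r=fit(oo,p0);print("   ",n,p.round(4))
E
```

```text
tray [0.456  0.2893 1.1185] 64.1
[[-0.6, 0.4, 0.1, -0.7], [0.1, -1.5, -0.6, 0.4], [0.6, -0.3, 1.0, 0.9], [-1.1, 1.2, -1.3, 0.1]]
    top [0.456  0.2883 1.1344]
    scene [0.4557 0.2904 1.1003]
crate [ 0.4833 -0.0377 -0.3206] -18.4
[[-0.5, -0.0, 0.3, 1.0], [-0.2, -0.2, -0.6, 0.4], [-0.1, 0.2, -0.5, -0.3], [-0.5, -0.1, -0.3, -0.5]]
    top [ 0.4831 -0.0388 -0.3233]
    scene [ 0.4832 -0.0364 -0.3168]
lid [ 0.4777 -0.3586  0.1631] 9.3
[[-0.6, -0.6, 0.3, -0.1], [-0.3, -0.6, -0.6, 0.4], [-0.0, 0.2, -0.9, 0.1], [-0.2, 0.1, -0.1, -0.8]]
    top [ 0.4768 -0.3596  0.1612]
    scene [ 0.4786 -0.3578  0.1645]
```

```bash
cat >> h.py <<'E'
from scipy.spatial.transform import Rotation as Ro
TRAY=np.array([.456,.2893,1.1185]);CRATE=np.array([.4833,-.0377,-.3206]);LID=np.array([.4777,-.3586,.1631])
def go(x,y,z,psi):
    s=robot.sense();R=Ro.from_rotvec(s["tool_rot"]);T=Ro.from_euler("z",psi,degrees=True)*Ro.from_euler("x",180,degrees=True)
    sh=R.inv().apply(np.array([x,y,z])-s["ee_pos"])*100
    print("shift cm",sh.round(2),"turn deg",np.degrees((R.inv()*T).as_rotvec()).round(2),"| pos",s["ee_pos"].round(4),"f",s["contact_force"].round(1),s["clock"])
E
python3 -c "
from h import *
go(.456,.2893,.2,154.1)"
```

```text
shift cm [ 52.28 -70.96   1.82] turn deg [-1.0000e-02 -8.0000e-02 -1.3618e+02] | pos [ 0.1769 -0.5467  0.2173] f [0.2 0.3 0.2] 0.2
```

{"fn": "servo_tool", "kwargs": {
  "motion": [60, 3.3, -4.4, 0, 0, 0, -8.5, 60, 6.5, -8.9, 0, 0, 0, -17, 60, 9.8, -13.3, 0, 0, 0, -25.5, 60, 13.1, -17.7, 0, 0, 0, -34, 60, 16.3, -22.2, 0, 0, 0, -42.5, 60, 19.6, -26.6, 0, 0, 0, -51, 60, 22.9, -31, 0, 0, 0, -59.5, 60, 26.1, -35.5, 0, 0, 0, -68]
}}

```text
clock: 1.2
ee_pos: [0.3162, -0.1274, 0.2179]
tool_rot: [2.294, 2.145, 0.0]
contact_force: [1.4, -0.4, -0.1]
grip_width: 0.0508
gripper_force: 0.0
```

```bash
python3 -c "
from h import *
go(.456,.2893,.2,154.1)"
```

```text
shift cm [42.51 11.15  1.79] turn deg [ 3.000e-02  5.000e-02 -6.795e+01] | pos [ 0.3162 -0.1274  0.2179] f [ 1.4 -0.4 -0.1] 1.2
```

{"fn": "servo_tool", "kwargs": {
  "motion": [60, 5.3, 1.4, 0.2, 0, 0, -8.5, 60, 10.6, 2.8, 0.5, 0, 0, -17, 60, 15.9, 4.2, 0.7, 0, 0, -25.5, 60, 21.2, 5.6, 0.9, 0, 0, -34, 60, 26.5, 7, 1.2, 0, 0, -42.5, 60, 31.8, 8.4, 1.4, 0, 0, -51, 60, 37.1, 9.8, 1.6, 0, 0, -59.5, 60, 42.5, 11.2, 1.8, 0, 0, -68]
}}

```text
clock: 2.2
ee_pos: [0.4582, 0.2888, 0.1997]
tool_rot: [0.701, 3.062, -0.0]
contact_force: [1.2, -0.5, -0.0]
grip_width: 0.0511
gripper_force: 0.0
```

```bash
python3 - <<'E'
from h import *
go(.456,.2893,.052,154.1)
T=imaging.grab_frame("top");S=imaging.grab_frame("scene")
# overlay crate model on both, and view tray+gripper
out=[]
for n,im in(("top",T),("scene",S)):
    b=cv2.resize(im[:,:,::-1],None,fx=6,fy=6,interpolation=cv2.INTER_CUBIC)
    for p,z in((CRATE,60),(TRAY,70)):
        q=((proj(n,world(p,[(90,60,z),(90,-60,z),(-90,-60,z),(-90,60,z)]))+.5)*6-.5).round().astype(int)
        cv2.polylines(b,[q.reshape(-1,1,2)],True,(255,0,255),1)
    for p in(TRAY,CRATE):
        c=(proj(n,world(p,[0,0,60]))[0]*6).astype(int);out.append(b[c[1]-200+0:c[1]+200,c[0]-200:c[0]+200])
v=np.vstack([np.hstack(out[:2]),np.hstack(out[2:])])
cv2.imwrite("pics/ov1.png",cv2.resize(v,(600,600),interpolation=cv2.INTER_AREA))
E
```

```text
shift cm [ 0.22 -0.05 14.77] turn deg [-0.01  0.01  0.13] | pos [0.4582 0.2888 0.1997] f [ 1.2 -0.5 -0. ] 2.2
```

View pics/ov1.png

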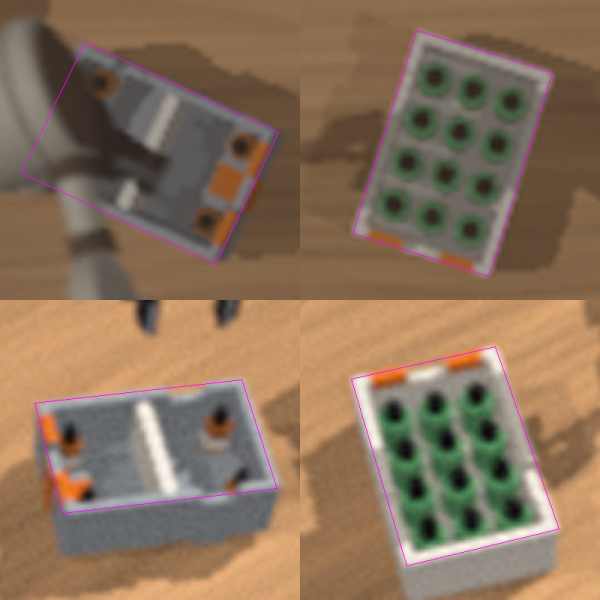

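The overlays lie on the crate and tray rims in both views, with about 1 px error. I'm descending to the rib.

{"fn": "servo_tool", "kwargs": {
  "motion": [60, 0.1, 0, 4, 0, 0, 0.1, 60, 0.2, 0, 8, 0, 0, 0.1, 60, 0.2, 0, 12, 0, 0, 0.1, 60, 0.2, 0, 14.8, 0, 0, 0.1, 0, 0.2, 0, 14.8, 0, 0, 0.1, 0, 0.2, 0, 14.8, 0, 0, 0.1, 0, 0.2, 0, 14.8, 0, 0, 0.1, 0, 0.2, 0, 14.8, 0, 0, 0.1]
}}

```text
clock: 3.3
ee_pos: [0.457, 0.2881, 0.0531]
tool_rot: [0.711, 3.058, 0.002]
contact_force: [0.0, -1.0, -0.4]
grip_width: 0.0001
gripper_force: 0.0
```

```bash
python3 - <<'E'
from h import *
S=imaging.grab_frame("scene");T=imaging.grab_frame("top")
a=cv2.resize(S[110:190,270:360,::-1],(400,356),interpolation=cv2.INTER_CUBIC)
b=cv2.resize(T[170:250,135:225,::-1],(400,356),interpolation=cv2.INTER_CUBIC)
cv2.imwrite("pics/g1.png",np.hstack([a,b]));s=robot.sense();print(s["grip_width"],s["gripper_force"])
E
```

```text
2.2938803330754737e-05 1.917926799505949
```

View pics/g1.png

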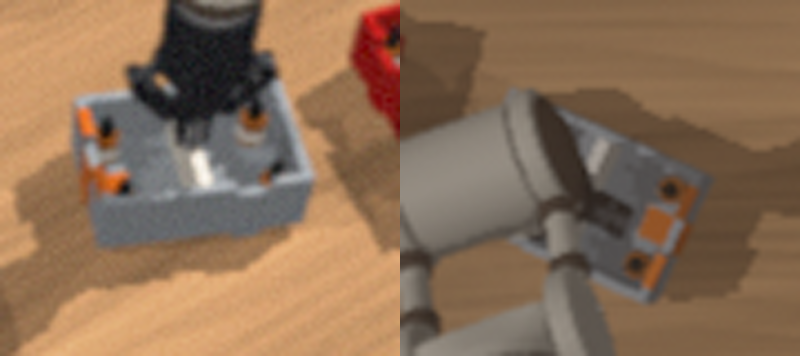

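```bash
python3 - <<'E'
from h import *
s=robot.sense();e=s["ee_pos"]
def c(n,P):
    o={"scene":(270,110),"top":(135,170)}[n];return ((proj(n,P)-o)*4.444).round().tolist()
tip=e-[0,0,.017]
for n in("scene","top"):
    print(n,"tip",c(n,tip),"tcp",c(n,e),"rib top ends,c",c(n,world(TRAY,[(0,52,66),(0,-52,66),(0,0,66)])),"rib base",c(n,world(TRAY,[(0,-52,15)])), "tcp+50",c(n,e+[0,0,.05]))
print(e,s["contact_force"],s["wrist_torque"])
E
```

```text
scene tip [[182.0, 163.0]] tcp [[185.0, 150.0]] rib top ends,c [[174.0, 93.0], [201.0, 187.0], [187.0, 139.0]] rib base [[193.0, 224.0]] tcp+50 [[192.0, 112.0]]
top tip [[189.0, 194.0]] tcp [[185.0, 194.0]] rib top ends,c [[153.0, 250.0], [207.0, 138.0], [180.0, 194.0]] rib base [[219.0, 142.0]] tcp+50 [[171.0, 192.0]]
[0.45664486 0.2880144  0.05263475] [0.19169258 0.17024248 3.70144395] [ 0.03333812 -0.04343285  0.01305286]
```

```bash
python3 - <<'E'
from h import *
S=np.mean([imaging.grab_frame("scene") for _ in range(4)],0).astype(np.uint8)
k=11
b=cv2.resize(S[112:166,282:346,::-1],None,fx=k,fy=k,interpolation=cv2.INTER_CUBIC)
P=lambda L:((proj("scene",L)-(282,112)+.5)*k).round().astype(int)
q=P(world(TRAY,[(90,60,70),(90,-60,70),(-90,-60,70),(-90,60,70)]))
cv2.polylines(b,[q.reshape(-1,1,2)],True,(255,0,255),1)
q=P(world(TRAY,[(6,52,66),(6,-52,66),(-6,-52,66),(-6,52,66)]))
cv2.polylines(b,[q.reshape(-1,1,2)],True,(255,255,0),1)
e=robot.sense()["ee_pos"];q=P(np.array([e-[0,0,.017],e+[0,0,.08]]));cv2.line(b,tuple(map(int,q[0])),tuple(map(int,q[1])),(0,255,0),1)
cv2.imwrite("pics/g2.png",b);print(b.shape,robot.sense()["grip_width"],robot.sense()["gripper_force"])
E
```

```text
(594, 704, 3) -2.7600947010270902e-05 2.502814047038555
```

View pics/g2.png

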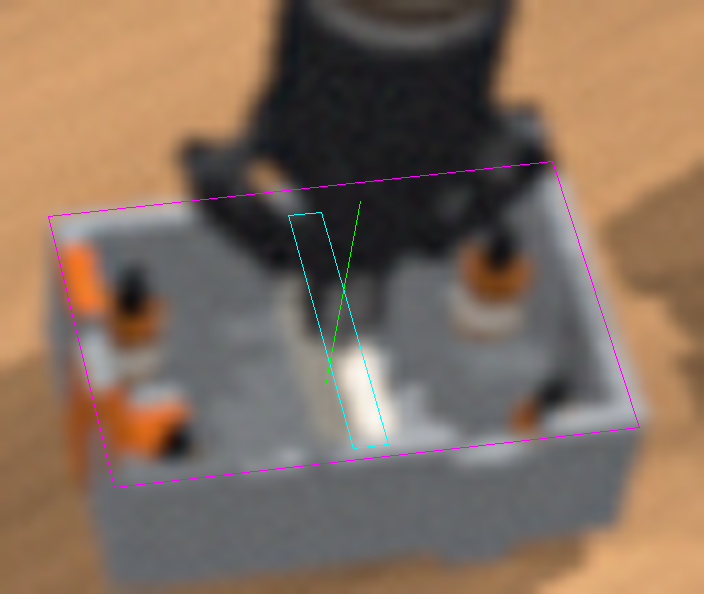

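```bash
python3 - <<'E'
from h import *
c0=(proj("scene",world(TRAY,[0,0,60]))[0]*6).astype(int)
u=np.array([np.cos(1.1185),np.sin(1.1185),0])
e=np.array([.4582,.2888,.1997])
for dz in(0,-.009,-.017,.02):
  for w in(-.03,.03):
    p=(proj("scene",e+w*u+[0,0,dz])[0]*6-c0+200)*.75+[0,300];print(dz,w,p.round())
E
```

```text
0 -0.03 [135. 341.]
0 0.03 [211. 333.]
-0.009 -0.03 [134. 349.]
-0.009 0.03 [209. 341.]
-0.017 -0.03 [133. 356.]
-0.017 0.03 [208. 348.]
0.02 -0.03 [138. 324.]
0.02 0.03 [215. 315.]
```

{"fn": "servo_tool", "kwargs": {
  "motion": [0, 0, 0, -3, 0, 0, 0, 0, 0, 0, -7, 0, 0, 0, 0, 0, 0, -10, 0, 0, 0, 0, 0, 0, -10, 0, 0, 0]
}}

```text
clock: 4.1
ee_pos: [0.4579, 0.2885, 0.1544]
tool_rot: [0.71, 3.056, 0.005]
contact_force: [-0.1, -0.3, -0.0]
grip_width: -0.0002
gripper_force: 0.0
```

```bash
python3 - <<'E'
from h import *
out=[];e=robot.sense()["ee_pos"];print(e,robot.sense()["contact_force"])
R=Ro.from_rotvec(robot.sense()["tool_rot"]).as_matrix()
for n in("scene","top"):
    I=np.mean([imaging.grab_frame(n) for _ in range(3)],0).astype(np.uint8);np.save(n+"1.npy",I)
    k=8;o=(proj(n,e+[0,0,.02])[0]-25).astype(int);print(n,o)
    b=cv2.resize(I[o[1]-12:o[1]+60,o[0]:o[0]+50,::-1],None,fx=k,fy=k,interpolation=cv2.INTER_CUBIC)
    P=lambda L:((proj(n,L)-(o[0],o[1]-12)+.5)*k).round().astype(int)
    q=P(world(TRAY,[(90,60,70),(90,-60,70),(-90,-60,70),(-90,60,70)]));cv2.polylines(b,[q.reshape(-1,1,2)],True,(255,0,255),1)
    q=P(np.array([e-[0,0,.017],e+[0,0,.08]]));cv2.line(b,tuple(map(int,q[0])),tuple(map(int,q[1])),(0,255,0),1)
    out.append(b)
cv2.imwrite("pics/g3.png",np.hstack(out))
E
```

```text
[0.45790141 0.28849404 0.15444451] [-0.08186039 -0.31786534 -0.00881018]
scene [290  97]
top [143 187]
```

View pics/g3.png

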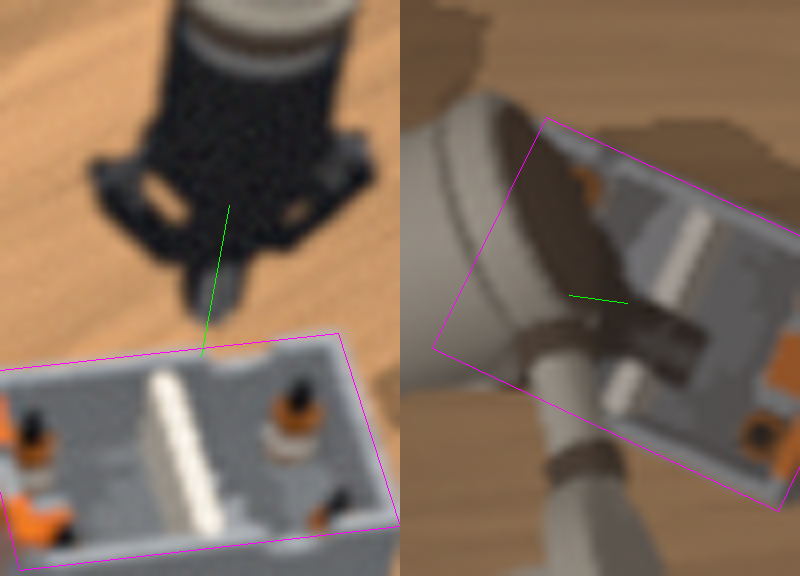

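{"fn": "servo_tool", "kwargs": {
  "motion": [60, 0.2, 0, 0, 0, 0, 0, 60, 0.2, 0, 3, 0, 0, 0, 60, 0.2, 0, 6, 0, 0, 0, 60, 0.2, 0, 9, 0, 0, 0, 60, 0.2, 0, 10.5, 0, 0, 0, 60, 0.2, 0, 11.5, 0, 0, 0, 60, 0.2, 0, 11.9, 0, 0, 0, 60, 0.2, 0, 11.9, 0, 0, 0]
}}

```text
clock: 5.4
ee_pos: [0.4549, 0.2889, 0.0335]
tool_rot: [0.711, 3.059, 0.001]
contact_force: [0.3, -0.3, 1.2]
grip_width: 0.0516
gripper_force: 0.0
```

{"fn": "servo_tool", "kwargs": {
  "motion": [0, 0, 0, 0, 0, 0, 0, 0, 0, 0, 0, 0, 0, 0, 0, 0, 0, 0, 0, 0, 0, 0, 0, 0, 0, 0, 0, 0, 0, 0, 0, 0, 0, 0, 0]
}}

```text
clock: 6.02
ee_pos: [0.4553, 0.2892, 0.034]
tool_rot: [0.711, 3.058, 0.002]
contact_force: [-0.3, 0.8, 5.7]
grip_width: 0.0105
gripper_force: 60.4
```

Gripped at 60 N: the tips really stand higher than nominal. Lifting.

{"fn": "servo_tool", "kwargs": {
  "motion": [0, 0, 0, -0.5, 0, 0, 0, 0, 0, 0, -1.5, 0, 0, 0, 0, 0, 0, -3.5, 0, 0, 0, 0, 0, 0, -6, 0, 0, 0, 0, 0, 0, -8.5, 0, 0, 0, 0, 0, 0, -10, 0, 0, 0, 0, 0, 0, -10.5, 0, 0, 0, 0, 0, 0, -10.5, 0, 0, 0]
}}

```text
clock: 7.02
ee_pos: [0.454, 0.2886, 0.1374]
tool_rot: [-0.711, -3.059, 0.001]
contact_force: [0.4, 0.1, -4.3]
grip_width: 0.0105
gripper_force: 59.2
```

```bash
python3 - <<'E'
from h import *
s=robot.sense();print(s["contact_force"],s["wrist_torque"],s["grip_width"],s["gripper_force"],s["tool_rot"])
go(.4833,-.0377,.139,71.6)
E
```

```text
[ 0.36290406  0.09651897 -4.29311058] [ 0.00363135 -0.0031353   0.02127514] 0.010458362215595976 59.2089968919754 [-7.11295247e-01 -3.05923092e+00  8.12106119e-04]
shift cm [-17.02 -27.99  -0.15] turn deg [-6.000e-02 -0.000e+00  8.222e+01] | pos [0.454  0.2886 0.1374] f [ 0.4  0.1 -4.3] 7.025
```

{"fn": "servo_tool", "kwargs": {
  "motion": [0, -0.7, -1.2, 0, 0, 0, 3.4, 0, -2.1, -3.5, 0, 0, 0, 10.3, 0, -3.5, -5.8, 0, 0, 0, 17.1, 0, -5, -8.2, 0, 0, 0, 24, 0, -6.4, -10.5, 0, 0, 0, 30.8, 0, -7.8, -12.8, 0, 0, 0, 37.7, 0, -9.2, -15.2, 0, 0, 0, 44.5, 0, -10.6, -17.5, 0, 0, 0, 51.4]
}}

```text
clock: 8.02
ee_pos: [0.4714, 0.0832, 0.137]
tool_rot: [-1.975, -2.441, 0.002]
contact_force: [0.3, -0.8, -5.0]
grip_width: 0.0108
gripper_force: 59.3
```

```bash
python3 -c "
from h import *
go(.4833,-.0377,.137,71.6)"
```

```text
shift cm [-12.07  -1.36   0.  ] turn deg [-1.000e-01  2.000e-02  3.044e+01] | pos [0.4714 0.0832 0.137 ] f [ 0.3 -0.8 -5. ] 8.025
```

{"fn": "servo_tool", "kwargs": {
  "motion": [0, -2.7, -0.3, 0, 0, 0, 6.8, 0, -5.4, -0.6, 0, 0, 0, 13.6, 0, -8.1, -0.9, 0, 0, 0, 20.4, 0, -10.5, -1.2, 0, 0, 0, 26.4, 0, -11.7, -1.3, 0, 0, 0, 29.4, 0, -12.1, -1.4, 0, 0, 0, 30.4, 0, -12.1, -1.4, 0, 0, 0, 30.4, 0, -12.1, -1.4, 0, 0, 0, 30.4]
}}

```text
clock: 9.02
ee_pos: [0.4845, -0.0356, 0.1378]
tool_rot: [-2.54, -1.848, 0.0]
contact_force: [-0.2, -0.9, -5.0]
grip_width: 0.0102
gripper_force: 59.2
```

```bash
python3 - <<'E'
from h import *
go(.4833,-.0377,.137,71.6)
s=robot.sense();e=s["ee_pos"];out=[]
tz=e[2]-.034
p=np.array([e[0],e[1],np.radians(71.6-90),tz])
for n in("scene","top"):
    I=np.mean([imaging.grab_frame(n) for _ in range(3)],0).astype(np.uint8)
    k=8;cc=proj(n,world(CRATE,[0,0,100]))[0];o=(cc-[25,36]).astype(int);print(n,o)
    b=cv2.resize(I[o[1]:o[1]+72,o[0]:o[0]+50,::-1],None,fx=k,fy=k,interpolation=cv2.INTER_CUBIC)
    P=lambda L:((proj(n,L)-o+.5)*k).round().astype(int)
    q=P(world(p,[(90,60,70),(90,-60,70),(-90,-60,70),(-90,60,70)]));cv2.polylines(b,[q.reshape(-1,1,2)],True,(255,0,255),1)
    q=P(world(CRATE,[(90,60,60),(90,-60,60),(-90,-60,60),(-90,60,60)]));cv2.polylines(b,[q.reshape(-1,1,2)],True,(255,255,0),1)
    out.append(b)
cv2.imwrite("pics/g4.png",np.hstack(out))
E
```

```text
shift cm [-0.24 -0.04  0.08] turn deg [-0.02 -0.02  0.49] | pos [ 0.4845 -0.0356  0.1378] f [-0.2 -0.9 -5. ] 9.025
scene [218 145]
top [237 168]
```

View pics/g4.png

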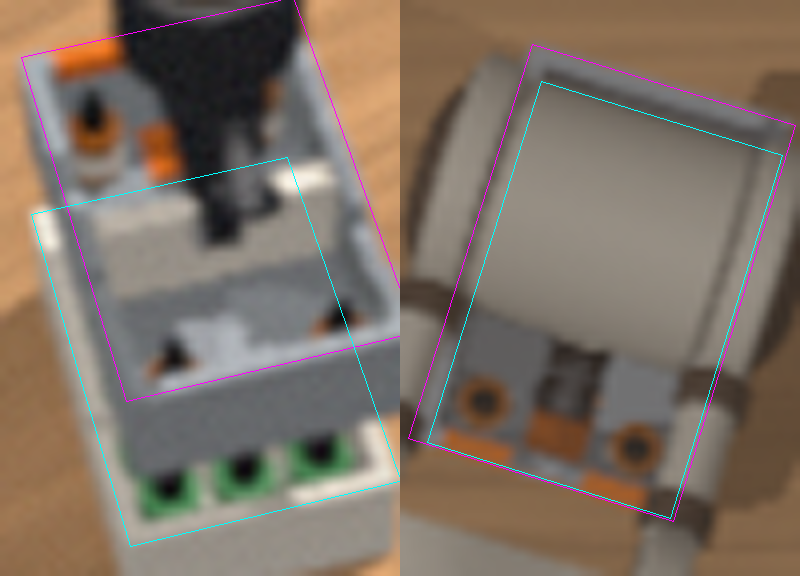

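{"fn": "servo_tool", "kwargs": {
  "motion": [0, -0.2, 0, 0.5, 0, 0, 0.5, 0, -0.2, 0, 1.5, 0, 0, 0.5, 0, -0.2, 0, 2.5, 0, 0, 0.5, 0, -0.2, 0, 3.3, 0, 0, 0.5, 0, -0.2, 0, 3.8, 0, 0, 0.5, 0, -0.2, 0, 3.8, 0, 0, 0.5, 0, -0.2, 0, 3.8, 0, 0, 0.5]
}}

```text
clock: 10.2
ee_pos: [0.4844, -0.0383, 0.1003]
tool_rot: [2.549, 1.836, 0.001]
contact_force: [0.8, 0.2, -4.9]
grip_width: 0.0105
gripper_force: 59.1
```

```bash
python3 -c "
from h import *
go(.4833,-.0377,.084,71.6)"
```

```text
shift cm [ 0.02 -0.12  1.63] turn deg [ 0.04 -0.   -0.08] | pos [ 0.4844 -0.0383  0.1003] f [ 0.8  0.2 -4.9] 10.2
```

{"fn": "servo_tool", "kwargs": {
  "motion": [0, 0, -0.1, 0.2, 0, 0, 0, 0, 0, -0.1, 0.4, 0, 0, 0, 0, 0, -0.1, 0.6, 0, 0, 0, 0, 0, -0.1, 0.8, 0, 0, 0]
}}

```text
clock: 10.7
ee_pos: [0.483, -0.0379, 0.0917]
tool_rot: [-2.549, -1.836, 0.0]
contact_force: [-0.8, 0.3, -4.0]
grip_width: 0.0108
gripper_force: 59.2
```

{"fn": "servo_tool", "kwargs": {
  "motion": [0, 0, 0, 0.2, 0, 0, 0, 0, 0, 0, 0.3, 0, 0, 0, 0, 0, 0, 0.4, 0, 0, 0]
}}

```text
clock: 11.08
ee_pos: [0.4831, -0.0379, 0.0878]
tool_rot: [2.549, 1.836, 0.0]
contact_force: [0.1, 1.3, -4.1]
grip_width: 0.0103
gripper_force: 59.2
```

{"fn": "servo_tool", "kwargs": {
  "motion": [0, 0, 0, 0.1, 0, 0, 0, 0, 0, 0, 0.2, 0, 0, 0, 0, 0, 0, 0.3, 0, 0, 0]
}}

```text
clock: 11.45
ee_pos: [0.4831, -0.0379, 0.0849]
tool_rot: [2.549, 1.836, -0.0]
contact_force: [-0.2, -0.4, -4.4]
grip_width: 0.0106
gripper_force: 59.2
```

{"fn": "servo_tool", "kwargs": {
  "motion": [0, 0, 0, 0.05, 0, 0, 0, 0, 0, 0, 0.1, 0, 0, 0, 0, 0, 0, 0.15, 0, 0, 0, 0, 0, 0, 0.15, 0, 0, 0]
}}

```text
clock: 11.95
ee_pos: [0.4831, -0.0378, 0.084]
tool_rot: [-2.549, -1.836, 0.0]
contact_force: [-3.9, 1.2, 3.7]
grip_width: 0.0107
gripper_force: 60.4
```

{"fn": "servo_tool", "kwargs": {
  "motion": [20, 0, 0, 0, 0, 0, 0, 40, 0, 0, 0, 0, 0, 0, 55, 0, 0, 0, 0, 0, 0, 60, 0, 0, 0, 0, 0, 0, 60, 0, 0, -1, 0, 0, 0, 60, 0, 0, -4, 0, 0, 0, 60, 0, 0, -8, 0, 0, 0, 60, 0, 0, -12, 0, 0, 0]
}}

```text
clock: 12.95
ee_pos: [0.4831, -0.0378, 0.2053]
tool_rot: [2.549, 1.836, 0.001]
contact_force: [-0.1, 0.1, -0.6]
grip_width: 0.0511
gripper_force: 0.0
```

```bash
python3 -c "
from h import *
go(LID[0],LID[1],.2,np.degrees(LID[2])+90)"
```

```text
shift cm [-30.59   9.66   0.54] turn deg [ 4.000e-02  1.000e-02 -2.782e+01] | pos [ 0.4831 -0.0378  0.2053] f [-0.1  0.1 -0.6] 12.95
```

{"fn": "servo_tool", "kwargs": {
  "motion": [60, -4.4, 1.4, 0, 0, 0, -4, 60, -8.7, 2.8, 0, 0, 0, -8, 60, -13.1, 4.1, 0, 0, 0, -12, 60, -17.5, 5.5, 0, 0, 0, -16, 60, -21.9, 6.9, 0, 0, 0, -20, 60, -26.2, 8.3, 0.5, 0, 0, -24, 60, -30.6, 9.7, 0.5, 0, 0, -27.8, 60, -30.6, 9.7, 0.5, 0, 0, -27.8]
}}

```text
clock: 13.95
ee_pos: [0.4775, -0.3617, 0.1988]
tool_rot: [2.037, 2.39, -0.001]
contact_force: [-0.6, 0.4, -0.1]
grip_width: 0.051
gripper_force: 0.0
```

```bash
python3 - <<'E'
from h import *
go(LID[0],LID[1],.028,np.degrees(LID[2])+90)
# tray check on the crate + lid check
p=np.array([*CRATE,.05]);out=[]
for n in("scene","top"):
    I=np.mean([imaging.grab_frame(n) for _ in range(3)],0).astype(np.uint8);np.save(n+"2.npy",I)
    k=8;cc=proj(n,world(CRATE,[0,0,80]))[0];o=(cc-[25,32]).astype(int);print(n,o)
    b=cv2.resize(I[o[1]:o[1]+70,o[0]:o[0]+50,::-1],None,fx=k,fy=k,interpolation=cv2.INTER_CUBIC)
    P=lambda L:((proj(n,L)-o+.5)*k).round().astype(int)
    q=P(world(p,[(90,60,70),(90,-60,70),(-90,-60,70),(-90,60,70)]));cv2.polylines(b,[q.reshape(-1,1,2)],True,(255,0,255),1)
    out.append(b)
cv2.imwrite("pics/g5.png",np.hstack(out))
E
```

```text
shift cm [ 0.33  0.07 17.08] turn deg [ 0.01  0.07 -0.22] | pos [ 0.4775 -0.3617  0.1988] f [-0.6  0.4 -0.1] 13.95
scene [218 152]
top [237 172]
```

View pics/g5.png

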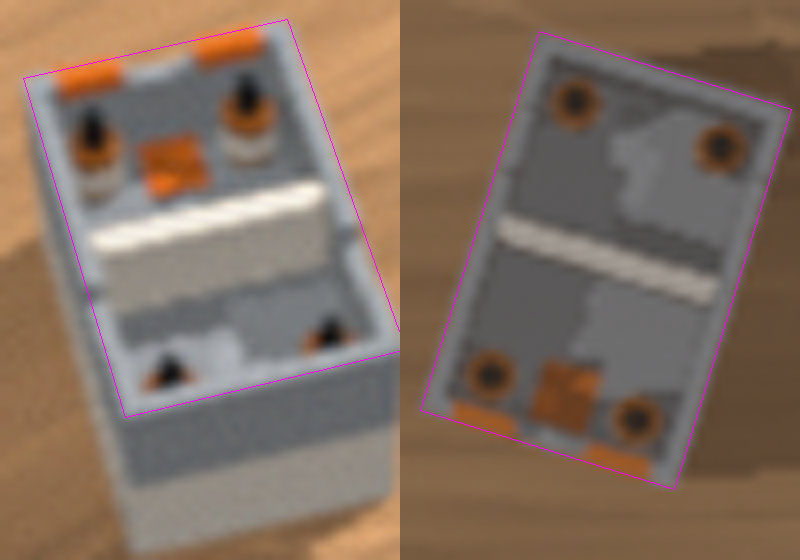

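{"fn": "servo_tool", "kwargs": {
  "motion": [60, 0.3, 0.1, 4, 0, 0, -0.2, 60, 0.3, 0.1, 8, 0, 0, -0.2, 60, 0.3, 0.1, 12, 0, 0, -0.2, 60, 0.3, 0.1, 14, 0, 0, -0.2, 60, 0.3, 0.1, 15.5, 0, 0, -0.2, 60, 0.3, 0.1, 16.5, 0, 0, -0.2, 60, 0.3, 0.1, 17, 0, 0, -0.2, 60, 0.3, 0.1, 17, 0, 0, -0.2]
}}

```text
clock: 15.25
ee_pos: [0.4788, -0.356, 0.0288]
tool_rot: [2.029, 2.398, -0.0]
contact_force: [0.1, 0.3, -0.2]
grip_width: 0.0513
gripper_force: 0.0
```

{"fn": "servo_tool", "kwargs": {
  "motion": [0, 0, 0, 0, 0, 0, 0, 0, 0, 0, 0, 0, 0, 0, 0, 0, 0, 0, 0, 0, 0, 0, 0, 0, 0, 0, 0, 0, 0, 0, 0, 0, 0, 0, 0]
}}

```text
clock: 15.88
ee_pos: [0.479, -0.3562, 0.0292]
tool_rot: [2.029, 2.397, -0.0]
contact_force: [-0.4, 0.3, 6.1]
grip_width: 0.0128
gripper_force: 61.2
```

{"fn": "servo_tool", "kwargs": {
  "motion": [0, 0, 0, -0.7, 0, 0, 0, 0, 0, 0, -2.5, 0, 0, 0, 0, 0, 0, -5.5, 0, 0, 0, 0, 0, 0, -9, 0, 0, 0, 0, 0, 0, -12.5, 0, 0, 0, 0, 0, 0, -15.5, 0, 0, 0, 0, 0, 0, -16.5, 0, 0, 0, 0, 0, 0, -16.5, 0, 0, 0]
}}

```text
clock: 16.88
ee_pos: [0.4787, -0.3557, 0.1937]
tool_rot: [2.029, 2.398, -0.0]
contact_force: [-0.7, -0.3, -3.5]
grip_width: 0.0128
gripper_force: 60.2
```

```bash
python3 - <<'E'
from h import *
s=robot.sense();print(s["contact_force"],s["wrist_torque"],s["grip_width"])
o=world(CRATE,[0,2,0])[0];print(o)
go(o[0],o[1],.195,71.6)
E
```

```text
[-0.66103101 -0.31575319 -3.45036161] [ 0.01389882  0.01394739 -0.05217128] 0.0127510462920102
[ 0.48393027 -0.03580191  0.        ]
shift cm [31.47  5.81 -0.14] turn deg [ 0.03  0.03 27.92] | pos [ 0.4787 -0.3557  0.1937] f [-0.7 -0.3 -3.5] 16.875
```

{"fn": "servo_tool", "kwargs": {
  "motion": [0, 1.6, 0.3, 0, 0, 0, 1.4, 0, 5.7, 1, 0, 0, 0, 5, 0, 10.7, 2, 0, 0, 0, 9.5, 0, 15.7, 2.9, 0, 0, 0, 14, 0, 20.8, 3.8, 0, 0, 0, 18.4, 0, 25.8, 4.8, 0, 0, 0, 22.9, 0, 29.9, 5.5, 0, 0, 0, 26.5, 0, 31.5, 5.8, 0, 0, 0, 27.9]
}}

```text
clock: 17.88
ee_pos: [0.4822, -0.0328, 0.1913]
tool_rot: [-2.544, -1.838, 0.003]
contact_force: [1.0, 0.5, -2.3]
grip_width: 0.0129
gripper_force: 60.1
```

{"fn": "servo_tool", "kwargs": {
  "motion": [0, 0, 0, 0, 0, 0, 0, 0, 0, 0, 0, 0, 0, 0]
}}

```text
clock: 18.12
ee_pos: [0.4832, -0.036, 0.1925]
tool_rot: [-2.547, -1.838, 0.002]
contact_force: [-0.9, -1.1, -3.1]
grip_width: 0.0126
gripper_force: 60.1
```

```bash
python3 - <<'E'
from h import *
o=world(CRATE,[0,2,0])[0]
go(o[0],o[1],.155,71.6)
s=robot.sense();e=s["ee_pos"];out=[]
psi=np.radians(71.6-90);q0=world([0,0,psi],[0,-2.2,0])[0]
p=np.array([e[0]+q0[0],e[1]+q0[1],psi,e[2]-.0292]);print(p)
for n in("scene","top"):
    I=np.mean([imaging.grab_frame(n) for _ in range(3)],0).astype(np.uint8)
    k=8;cc=proj(n,world(p,[0,0,0]))[0];of=(cc-[25,32]).astype(int);print(n,of)
    b=cv2.resize(I[of[1]:of[1]+70,of[0]:of[0]+50,::-1],None,fx=k,fy=k,interpolation=cv2.INTER_CUBIC)
    P=lambda L:((proj(n,L)-of+.5)*k).round().astype(int)
    q=P(world(p,[(90,60,18),(90,-60,18),(-90,-60,18),(-90,60,18)]));cv2.polylines(b,[q.reshape(-1,1,2)],True,(255,0,255),1)
    out.append(b)
cv2.imwrite("pics/g6.png",np.hstack(out))
E
```

```text
shift cm [0.04 0.07 3.75] turn deg [-0.09  0.02  0.02] | pos [ 0.4832 -0.036   0.1925] f [-0.9 -1.1 -3.1] 18.125
[ 0.48248373 -0.03805944 -0.32114058  0.16329138]
scene [218 138]
top [237 171]
```

View pics/g6.png

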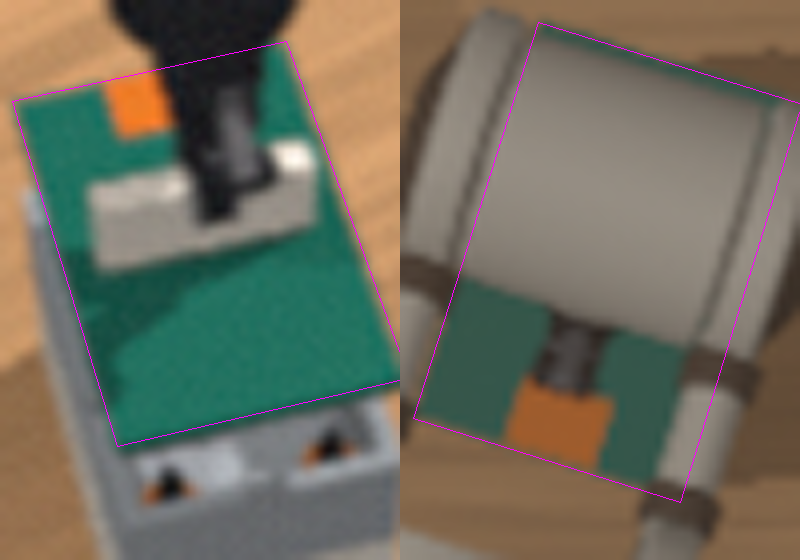

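The lid overlay matches, so I'm lowering it.

{"fn": "servo_tool", "kwargs": {
  "motion": [0, 0, 0.1, 0.7, 0, 0, 0, 0, 0, 0.1, 1.7, 0, 0, 0, 0, 0, 0.1, 2.7, 0, 0, 0, 0, 0, 0.1, 3.4, 0, 0, 0, 0, 0, 0.1, 3.7, 0, 0, 0, 0, 0, 0.1, 3.7, 0, 0, 0]
}}

```text
clock: 19.18
ee_pos: [0.4846, -0.0358, 0.1563]
tool_rot: [-2.548, -1.838, 0.0]
contact_force: [0.2, 0.1, -2.8]
grip_width: 0.0125
gripper_force: 60.1
```

```bash
python3 -c "
from h import *
o=world(CRATE,[0,2,0])[0]
go(o[0],o[1],.139,71.6)"
```

```text
shift cm [-0.03 -0.06  1.73] turn deg [-0.01  0.    0.02] | pos [ 0.4846 -0.0358  0.1563] f [ 0.2  0.1 -2.8] 19.175
```

{"fn": "servo_tool", "kwargs": {
  "motion": [0, 0, -0.1, 0.3, 0, 0, 0, 0, 0, -0.1, 0.5, 0, 0, 0, 0, 0, -0.1, 0.7, 0, 0, 0, 0, 0, -0.1, 0.9, 0, 0, 0]
}}

```text
clock: 19.68
ee_pos: [0.4837, -0.0355, 0.1473]
tool_rot: [2.548, 1.838, 0.0]
contact_force: [-0.4, 0.1, -1.7]
grip_width: 0.0125
gripper_force: 60.1
```

{"fn": "servo_tool", "kwargs": {
  "motion": [0, 0, 0, 0.2, 0, 0, 0, 0, 0, 0, 0.4, 0, 0, 0, 0, 0, 0, 0.5, 0, 0, 0]
}}

```text
clock: 20.05
ee_pos: [0.4836, -0.0354, 0.1422]
tool_rot: [-2.548, -1.838, 0.0]
contact_force: [0.2, 0.1, -1.8]
grip_width: 0.0122
gripper_force: 60.1
```

{"fn": "servo_tool", "kwargs": {
  "motion": [0, 0, 0, 0.1, 0, 0, 0, 0, 0, 0, 0.2, 0, 0, 0, 0, 0, 0, 0.2, 0, 0, 0]
}}

```text
clock: 20.42
ee_pos: [0.4836, -0.0354, 0.1403]
tool_rot: [-2.548, -1.838, 0.0]
contact_force: [0.2, 0.2, -2.2]
grip_width: 0.0127
gripper_force: 60.1
```

{"fn": "servo_tool", "kwargs": {
  "motion": [0, 0, 0, 0.05, 0, 0, 0, 0, 0, 0, 0.1, 0, 0, 0, 0, 0, 0, 0.15, 0, 0, 0, 0, 0, 0, 0.15, 0, 0, 0]
}}

```text
clock: 20.92
ee_pos: [0.4837, -0.0354, 0.1392]
tool_rot: [2.548, 1.838, 0.0]
contact_force: [-1.8, 0.1, 0.2]
grip_width: 0.0126
gripper_force: 60.5
```

{"fn": "servo_tool", "kwargs": {
  "motion": [0, 0, 0, 0.05, 0, 0, 0, 0, 0, 0, 0.05, 0, 0, 0]
}}

```text
clock: 21.18
ee_pos: [0.4838, -0.0354, 0.1392]
tool_rot: [2.548, 1.838, -0.0]
contact_force: [-3.8, 0.1, 5.0]
grip_width: 0.012
gripper_force: 61.1
```

{"fn": "servo_tool", "kwargs": {
  "motion": [20, 0, 0, 0, 0, 0, 0, 40, 0, 0, 0, 0, 0, 0, 60, 0, 0, 0, 0, 0, 0, 60, 0, 0, 0, 0, 0, 0, 60, 0, 0, -1, 0, 0, 0, 60, 0, 0, -4, 0, 0, 0, 60, 0, 0, -8, 0, 0, 0, 60, 0, 0, -12, 0, 0, 0]
}}

```text
clock: 22.18
ee_pos: [0.4836, -0.0354, 0.2604]
tool_rot: [2.547, 1.838, 0.001]
contact_force: [-0.8, 0.2, -0.5]
grip_width: 0.0517
gripper_force: 0.0
```

{"fn": "servo_tool", "kwargs": {
  "motion": [60, -6, 0, 0, 0, 0, 0, 60, -12, 0, 0, 0, 0, 0, 60, -18, 0, 0, 0, 0, 0, 60, -18, 0, 0, 0, 0, 0]
}}

```text
clock: 22.68
ee_pos: [0.4258, -0.2096, 0.2592]
tool_rot: [2.552, 1.83, -0.001]
contact_force: [-0.8, 0.7, 0.2]
grip_width: 0.0514
gripper_force: 0.0
```

```bash
python3 - <<'E'
from h import *
p=np.array([*CRATE,.11]);out=[]
for n in("scene","top"):
    I=np.mean([imaging.grab_frame(n) for _ in range(3)],0).astype(np.uint8)
    k=8;cc=proj(n,world(p,[0,0,0]))[0];of=(cc-[25,32]).astype(int)
    b=cv2.resize(I[of[1]:of[1]+70,of[0]:of[0]+50,::-1],None,fx=k,fy=k,interpolation=cv2.INTER_CUBIC)
    P=lambda L:((proj(n,L)-of+.5)*k).round().astype(int)
    q=P(world(p,[(90,60,18),(90,-60,18),(-90,-60,18),(-90,60,18)]));cv2.polylines(b,[q.reshape(-1,1,2)],True,(255,0,255),1)
    out.append(b)
cv2.imwrite("pics/g7.png",np.hstack(out))
E
```

```text
(no output)
```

View pics/g7.png

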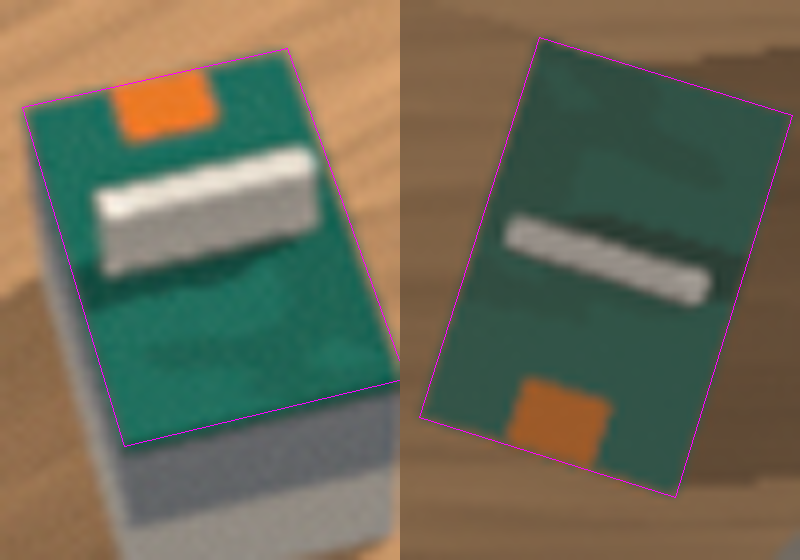

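The lid sits flush on the tray, with its orange end over the tray's, and the overlay matches in both views.

```bash
python3 -c "
from plant import robot
print(robot.close_job())"
```

```text
the job is handed in; nothing more can be done
None
```

The tray is seated flush on the crate and the lid flush on the tray, orange ends aligned and both let go; the job was handed in at about 23 s, after a first tray grasp that missed and only touched the rib lightly (under 4 N).

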